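Tip the fittings into the bin and stack the tray

ROBOT

A 6-joint arm with a two-finger parallel gripper is mounted at the origin on the work surface. World frame = base frame: x ahead of the robot, y to its left, z up, the work surface at z = 0. Lengths are in mm, angles in rad, forces in N, time in s.
With the tool pointing down it reaches from about 300 to 775 mm from the base axis. Payload 14.6 kg.
Tool frame: the origin (TCP) lies at the very end of the fingers, on their centre line; the grasp point (between the pads) lies 19 mm behind it; z points along the fingers, y is the line along which they close (so a half turn about z gives the same grasp; the last joint's range is limited). The gripper opens to 94 mm and grips with 3 to 60 N. Pads are 16 mm wide; open, the fingers measure 119 mm over their backs; the gripper's body (75 mm by 177 mm) begins 78 mm behind the grasp point.
Start: joints at [1.14, 0.3, 1.521, -0, 1.321, -0.067], TCP at [195.702, 513.994, 205.446] pointing down, gripper open.
Joint ranges: [-3.03, 3.03], [-0.79, 2.21], [0.23, 2.52], [-1.04, 4.18], [0, 3.07], [-2.55, 2.55]. Speed limits (rad/s): [2.22, 2.22, 2.57, 3.14, 3.14, 3.14].

INTERFACE

Orientations are given as [roll, pitch, yaw] about the fixed x, y, z axes, in that order (R = Rz(yaw) Ry(pitch) Rx(roll)).
In Python, from cell import manip gives the robot as it stands.
- The arm moves only by the tool servo_tool, never from a script. Its argument "motion" is a list that holds one entry, the list of rows, each a list of 7 numbers: the shift along the world's x, y, z as a fraction of full scale, then the turn, a rotation vector about the world's x, y, z as a fraction of full scale, then the closure, from 0 (fully open) to 1 (shut). In form: [[[x, y, z, rx, ry, rz, gripper], ...]]. A call has 1 to 10 rows; each row is the pose to reach, as a shift and turn from the pose commanded when the call began, turning the shorter way round; what a row does not reach only later rows make up. Full scale, the value 1, is 0.5 m for a shift and pi rad for a turn. A row lasts 1/10 s, in which the tool goes at most 50 mm and 8.59 degrees, less where a joint would pass 70% of its speed; a pose out of reach is approached as far as the arm can. A call with a number of a shift or a turn outside -1 to 1 is refused whole. A call with a gripper value outside its range is refused whole. The fingers move at their own pace and stop on an object; "newtons" is the grip in N (left out, the last holds). Time passes only in rows, so rows that repeat a pose let the fingers close. It gives the time, the measured TCP pose, the force, the opening and the grip force at its end, in the units of the state.
- manip.read_state(): the state, without advancing time (a new reading comes with each control period).
- manip.camera(name): name is "scene" or "top"; returns a dict with "frame" (384x512x3 uint8, red, green, blue), "range_z" (384x512 float32, mm along the optical axis (not along the pixel's ray), 0 where there is no reading), "vfov" (degrees; the focal length in pixels is half the picture's height over the tangent of half this angle, whatever the lens; pixels are square), "cx", "cy" (the principal point, pixels), "cam_to_world" (4x4, takes a point from camera to world coordinates). Camera axes: x right, y down, z forward; pixel columns grow to the right and rows downward; lengths in mm; the calibration is good to about 2 mm. A picture is of the moment at which its call begins.
- manip.sign_off(): hands the job in; it is judged then, once.
The state is a dict: "clock": time; "joints": joint angles; "qd": joint speeds; "effort": joint torques, N m; "eef_pos": TCP position; "eef_rot": TCP orientation; "wrist_force": force on the tool from outside, world axes, zero at the start; "moment": the same for the moment, N m; "finger_gap": finger opening in mm; "finger_force": force on a finger pad.
Only numpy, scipy, OpenCV 4.12 (cv2) and the standard library are available. Lean on these libraries where they do the work, as an engineer would, in place of code of your own. Each camera call takes 0.05 s, during which the arm holds its last target. There are 200 camera calls.

TASK

Clear up the pipe fittings: lift the loaded tray, carry it with the fittings aboard to the grey bin and tip all three fittings off its open front into the bin, without handling the fittings themselves. Then stack the emptied tray the right way up and squarely on top of the other, empty tray, and put the lid on the bin so that it is fully seated. Leave the other things on the bench as they are.

Things in the scene. Friction and masses are not known exactly. Their poses are not given: they have to be found in the camera images.
- tray: the loaded aluminium tray, 200 mm (x) x 140 mm (y) x 40 mm high, 0.28 kg; origin at the centre of its underside, z up. Floor 4 mm thick; side walls 4 mm; back wall at its -x end 10 mm; its +x end is open and faces roughly towards the robot. All walls 40 mm high. The fittings slide off when it is sloped: they start to move at 20 to 28 degrees, 40 to 50 degrees empties it
- tray_grip (a point): middle of the top edge of the loaded tray's back wall (95 mm behind the tray's centre, 40 mm above its underside); the 10 mm wall can be pinched from above here, one finger inside the tray, where about 40 mm is clear of fittings at the start
- tray_front (a point): middle of the loaded tray's open front edge, at its underside (100 mm ahead of its centre)
- base_tray: the other tray, identical (200 x 140 x 40 mm, same axes and origin) but empty, loose on the bench, open end roughly towards the robot. The emptied tray is stacked on it: it then rests on its walls, 40 mm higher, edges in line; either end forward will do
- coupling_a: brass pipe coupling, 60 mm long (x), with two square collars 26 x 26 mm; 0.1 kg; origin at the centre of its underside; lies in the loaded tray
- coupling_b: brass pipe coupling, 60 mm long (x), with two square collars 26 x 26 mm; 0.1 kg; origin at the centre of its underside; lies in the loaded tray, beside the first
- tee: brass pipe tee, 60 mm long (x), 26 mm high, its branch reaching 27 mm to +y; 0.12 kg; origin at the centre of the underside of its straight run; lies crosswise near the open front of the loaded tray
- bin: grey plastic open-topped bin, 170 mm (x) x 190 mm (y) x 90 mm high, walls 5 mm, 0.9 kg, loose on the bench; origin at the centre of its underside, z up
- lid: grey plastic lid of the bin, right way up on the bench beyond the bin, 0.3 kg: plate 176 mm (x) x 196 mm (y), 10 to 16 mm above the origin; under it a locating rib 150 x 170 mm, 10 mm deep, which goes inside the bin's walls with 5 mm play. Origin at the centre of the rib's lower edge. Seated, it is 80 mm above the bin's origin, x along the bin's x (either way round)
- lid_handle (a point): centre of the top of the lid's bar handle, which is 14 mm thick (lid's x), 80 mm long (lid's y) and stands 32 mm above the plate (from 16 to 48 mm above the lid's origin)
- meter: bystander: black handheld multimeter lying flat, 150 x 75 x 34 mm; origin at the centre of its underside, x along its length
- mug: bystander: white ceramic mug, 80 mm across, 90 mm high, handle towards its +y; origin at the centre of its underside
- valve: bystander: brass ball valve with a steel lever, 120 x 30 mm, 53 mm high; origin at the centre of its underside
- driver: bystander: screwdriver with a black handle, 200 mm long, lying along its x; origin under its middle
- tape: bystander: roll of black tape lying flat, 80 mm across, 24 mm high; origin at the centre of its underside
- spanner: bystander: steel spanner, 170 mm long, lying along its x; origin under its middle
Mind the look-alikes: they are no part of the job. What is shaped like the coupling_b but pink or red is not meant.

How it is judged (in metres and radians):
On the way, in this order (a step that is already met when the one before it is completed fails the run):
1. the loaded tray is lifted off the bench, near level, with the fittings aboard (height (world z) of tray above 0.03 m and angle between tray's own z axis and vertical below 0.26 rad and z of coupling_a in the frame of tray between 0 and 0.03 m and z of coupling_b in the frame of tray between 0 and 0.03 m and z of tee in the frame of tray between 0 and 0.03 m and x of each of coupling_a, coupling_b, tee in the frame of tray below 0.1 m), for 0.1 s.
2. all three fittings lie in the bin (x of coupling_a in the frame of bin between -0.085 and 0.085 m and y of coupling_a in the frame of bin between -0.095 and 0.095 m and z of coupling_a in the frame of bin between 0 and 0.078 m and x of coupling_b in the frame of bin between -0.085 and 0.085 m and y of coupling_b in the frame of bin between -0.095 and 0.095 m and z of coupling_b in the frame of bin between 0 and 0.078 m and x of tee in the frame of bin between -0.085 and 0.085 m and y of tee in the frame of bin between -0.095 and 0.095 m and z of tee in the frame of bin between 0 and 0.078 m), for 0.2 s.
3. the emptied tray stands squarely on the other tray (x of tray in the frame of base_tray between -0.015 and 0.015 m and y of tray in the frame of base_tray between -0.015 and 0.015 m and z of tray in the frame of base_tray between 0.036 and 0.045 m and angle between the x axis of tray and the x axis of base_tray, either way round below 0.12 rad and angle between each of tray, base_tray's own z axis and vertical below 0.06 rad and height (world z) of base_tray below 0.01 m), for 0.2 s.
At the end, for the whole second after the job is handed in: All three fittings are in the upright bin; the lid is seated on the bin (rib inside the walls, level, its height within about 5 mm); the emptied tray rests right way up on the other tray, which is flat on the bench, within 15 mm each way and 7 degrees; all at rest (all of step 2 and all of step 3 and x of lid in the frame of bin between -0.012 and 0.012 m and y of lid in the frame of bin between -0.012 and 0.012 m and z of lid in the frame of bin between 0.076 and 0.086 m and angle between the x axis of lid and the x axis of bin, either way round below 0.12 rad and angle between lid's own z axis and vertical below 0.05 rad and angle between bin's own z axis and vertical below 0.06 rad and height (world z) of bin below 0.01 m and linear speed of each of coupling_a, coupling_b, tee, tray, base_tray, lid, bin below 0.02 m/s); the robot touches nothing.
It fails at once if one of the bystanders is disturbed (moved over 30 mm) (distance of any of meter, mug, valve, driver, tape, spanner from where it was at the start of the episode above 0.03 m).
It fails at once if a fitting is handled with the fingers (over 6 N) (contact force between the fingers and coupling_a above 6 N or contact force between the fingers and coupling_b above 6 N or contact force between the fingers and tee above 6 N).
It also fails if it takes over 58 s, if anything falls off the work surface, if the arm or the gripper's body presses on something with over 40 N, if the wrist force passes 120 N, or if a joint passes its speed limit or range.

## Working session

There is one attempt and no reset: what is moved stays moved. The work goes in short steps, Python scripts to look and compute and a tool call to move; the robot and the scene stay as the last step left them, time stands still between calls to the robot, and variables do not carry over. Pictures are saved under pics/ and viewed, at most 10 in all, crops included, and the job is handed in when it is done.

Besides the shell and the picture viewer there is one more tool, called after "Call:" as name([rows], argument=value, ...), one row to a line, values as JSON. servo_tool: Moves the arm, as the interface text tells. Its arguments: {"type":"object","properties":{"motion":{"type":"array"},"newtons":{"type":"number"}},"required":["motion"]}

```bash
ls; mkdir -p pics
cat > h.py <<'E'
import numpy as np, cv2
from cell import manip
def cam(name):
    c=manip.camera(name); f=c["frame"].shape[0]/2/np.tan(np.radians(c["vfov"])/2)
    v,u=np.mgrid[:384,:512]; z=c["range_z"]
    T=np.array(c["cam_to_world"])
    P=np.stack([(u-c["cx"])/f*z,(v-c["cy"])/f*z,z],-1)@T[:3,:3].T+T[:3,3]
    P[z==0]=np.nan
    c["P"]=P; c["f"]=f; c["T"]=T
    return c
def save(c,n,crop=None,s=1.5):
    im=c["frame"][:,:,::-1]
    if crop: a,b,d,e=crop; im=im[b:e,a:d]
    cv2.imwrite("pics/"+n,cv2.resize(im,None,fx=s,fy=s,interpolation=cv2.INTER_CUBIC))
E
python3 - <<'E'
from h import *
for n in("top","scene"):
    c=cam(n); save(c,n+"0.png"); np.savez(n+"0.npz",frame=c["frame"],P=c["P"],T=c["T"],f=c["f"],cx=c["cx"],cy=c["cy"]); print(c["T"],c["f"])
print(manip.read_state())
E
```

```text
pics
[[-2.26263625e-02 -9.81682349e-01  1.89176673e-01  2.48170379e+02]
 [-9.99669249e-01  2.45297230e-02  7.72567419e-03 -9.84637844e-01]
 [-1.22246094e-02 -1.88939299e-01 -9.81912674e-01  1.42038764e+03]
 [ 0.00000000e+00  0.00000000e+00  0.00000000e+00  1.00000000e+00]] 454.7898082660282
[[ 7.42831795e-01  5.49009084e-01 -3.83131766e-01  1.06576193e+03]
 [ 6.69321674e-01 -6.21391278e-01  4.07285374e-01 -5.95265227e+02]
 [-1.44713673e-02 -5.58982921e-01 -8.29052878e-01  1.27609657e+03]
 [ 0.00000000e+00  0.00000000e+00  0.00000000e+00  1.00000000e+00]] 403.32066571583266
{'clock': 0.1, 'joints': array([ 1.14041914e+00,  3.00383020e-01,  1.52151909e+00, -1.56488619e-05,
        1.32067525e+00, -6.65831882e-02]), 'qd': array([ 0.00079508, -0.00165991, -0.00231106, -0.00015738, -0.00156146,
        0.00033851]), 'effort': array([ 1.64996716e-03, -5.32634032e+01, -3.53286660e+01,  7.09603890e-02,
        2.35273369e-02, -1.50325627e-05]), 'eef_pos': array([195.60444206, 513.79642296, 204.96086008]), 'eef_rot': array([-3.14060911e+00, -5.03923622e-05,  2.77780251e+00]), 'wrist_force': array([-0.28302541, -0.35781302,  0.0395289 ]), 'moment': array([-2.00868699e-02,  5.81371023e-05, -1.20617549e-02]), 'finger_force': 0.0, 'finger_gap': 94.28974379255556}
```

View pics/top0.png

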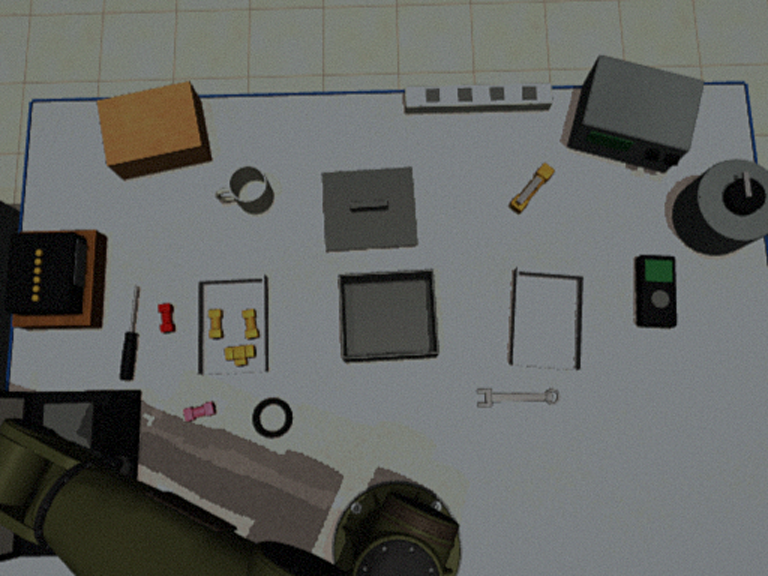

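View pics/scene0.png

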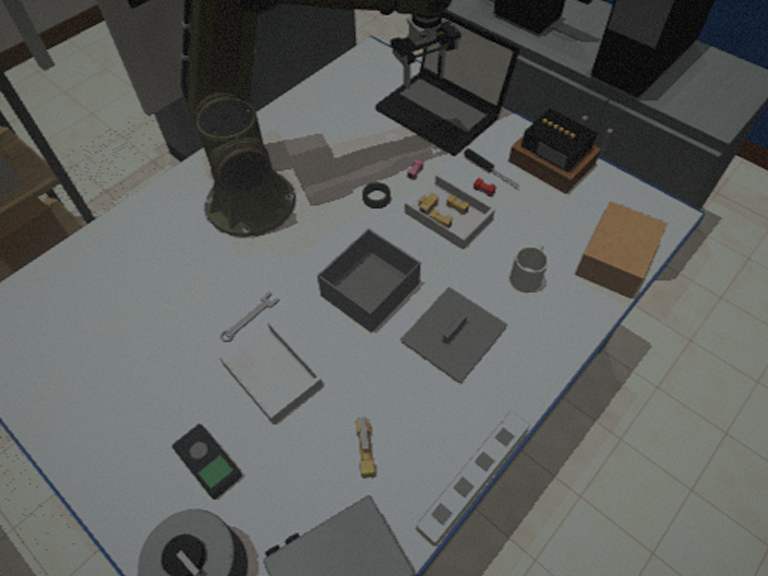

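Top view (1.5x pixels): the loaded tray is at (233,325), with couplings at (215,323) and (250,323) and the tee at (240,354). The bin is at (390,315), the lid at (368,208) and the empty tray at (546,320). The pink (199,411) and red (166,318) couplings lie outside the tray. They are decoys by colour, and the yellow ones inside the tray are the ones meant.

Run:
```python
from h import *
d=np.load("top0.npz"); P=d["P"]; Z=P[...,2]
def box(n,r,lo,hi):
    x0,y0,x1,y1=[int(a/1.5) for a in r]
    m=np.zeros(Z.shape,bool); m[y0:y1,x0:x1]=1
    m&=(Z>lo)&(Z<hi); q=P[m]
    (cx,cy),wh,a=cv2.minAreaRect(q[:,:2].astype(np.float32))
    print(n,len(q),"c",np.round((cx,cy),1),"wh",np.round(wh,1),"a",round(a,2),"z",np.round(np.percentile(q[:,2],[5,50,95]),1), "x",np.round(np.percentile(q[:,0],[1,99]),1),"y",np.round(np.percentile(q[:,1],[1,99]),1))
box("bench",(440,430,560,480),-20,20)
box("tray walls",(180,262,285,390),25,60)
box("base walls",(495,255,600,390),25,60)
box("bin rim",(325,255,450,375),80,105)
box("lid plate",(310,155,425,260),8,30)
box("lid handle",(340,190,400,220),35,70)
box("pw",(195,300,270,375),15,36)
T=d["T"];f=d["f"]
def px(x,y,z):
    p=(np.array([x,y,z])-T[:3,3])@T[:3,:3]; return p[:2]/p[2]*f+[d["cx"],d["cy"]]
# fittings
hsv=cv2.cvtColor(d["frame"],cv2.COLOR_RGB2HSV); s=hsv[...,1]>90
m=(s&(hsv[...,0]>12)&(hsv[...,0]<35)).astype(np.uint8); m[:170]=0;m[260:]=0
n,l,st,ce=cv2.connectedComponentsWithStats(m)
for i in range(1,n):
    if st[i,4]>20:
        q=P[l==i];print(st[i],np.round(np.nanmin(q,0)),np.round(np.nanmax(q,0)))
c={"frame":d["frame"]}
save(c,"crop.png",(100,165,200,290),5)
```

```text
bench 2713 c [ 175.6 -213.1] wh [243.  98.] a 88.72 z [-4.4  0.5  5.5] x [126.5 225.3] y [-330.5  -93.6]
tray walls 909 c [450.6 328.3] wh [200.9 141.4] a 1.21 z [26.  32.8 43.3] x [355.1 550.3] y [257.4 399.5]
base walls 492 c [ 447.5 -321.9] wh [141.7 202.2] a 83.89 z [27.7 39.  44.8] x [345.3 552. ] y [-398.5 -243.4]
bin rim 464 c [454.4   5.8] wh [170.7 190. ] a 1.94 z [82.1 89.5 94.4] x [367.4 540.2] y [-89.7 101.2]
lid plate 3049 c [701.6  43.4] wh [230.  237.5] a 1.26 z [11.6 16.6 21.8] x [606.8 781.6] y [-55.1 137.1]
lid handle 136 c [693.8  41.3] wh [16.3 79.6] a 1.37 z [39.5 48.1 52.9] x [685.8 702. ] y [ 2.6 80.2]
pw 685 c [427.5 327.8] wh [154.6 141.5] a 1.11 z [17.8 28.  34.3] x [355.  495.3] y [257.5 396.8]
[ 20 170  10  32 155] [489. 675. 111.] [583. 703. 135.]
[ 55 170  16  35 182] [489. 607.   5.] [607. 627.  73.]
[ 48 203  12  16  51] [451. 610.  22.] [492. 646.  71.]
[ 59 205   6  13  23] [452. 608.  28.] [490. 613.  56.]
[139 206  10  20 151] [422. 349.  -0.] [486. 379.  38.]
[161 206  12  20 152] [420. 275.   3.] [483. 308.  36.]
[  9 209   8   8  24] [456. 726.  55.] [474. 763.  96.]
[ 12 210  17   9  39] [451. 703.  42.] [471. 756.  78.]
[150 230  20  14 206] [366. 281.  -2.] [409. 341.  39.]
```

View pics/crop.png

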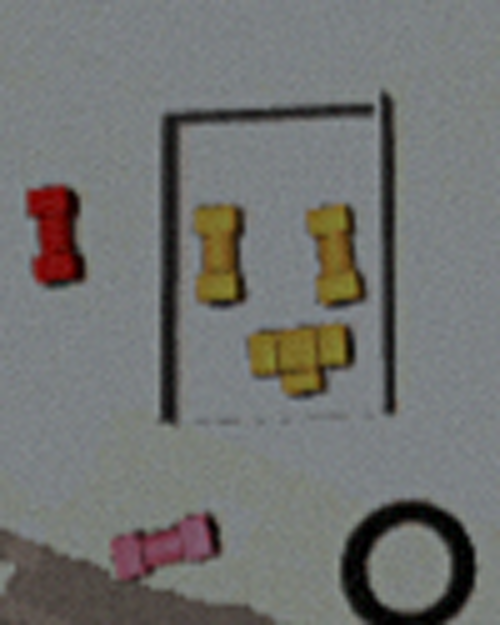

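The crop confirms it: two yellow couplings and the tee are inside the tray, and the red and pink decoys are outside. Next I approach above the back wall at (545.6, 330.3), with the tool's y axis at 1.2°.

Call:
servo_tool([
  [[0.7, -0.367, -0.2, 0, 0, -0.3775, 0.6], [0.7, -0.367, -0.2, 0, 0, -0.3775, 0.6], [0.7, -0.367, -0.2, 0, 0, -0.3775, 0.6], [0.7, -0.367, -0.2, 0, 0, -0.3775, 0.6], [0.7, -0.367, -0.2, 0, 0, -0.3775, 0.6], [0.7, -0.367, -0.2, 0, 0, -0.3775, 0.6], [0.7, -0.367, -0.2, 0, 0, -0.3775, 0.6], [0.7, -0.367, -0.2, 0, 0, -0.3775, 0.6], [0.7, -0.367, -0.2, 0, 0, -0.3775, 0.6], [0.7, -0.367, -0.2, 0, 0, -0.3775, 0.6]],
], newtons=60)

```text
clock: 1.1
eef_pos: [546.2, 329.4, 104.2]
eef_rot: [-3.14, 0.001, 1.591]
wrist_force: [-0.3, 0.0, -0.3]
finger_gap: 37.4
finger_force: 0.0
```

Call:
servo_tool([
  [[0, 0, -0.1, 0, 0, 0, 0.6], [0, 0, -0.16, 0, 0, 0, 0.6], [0, 0, -0.193, 0, 0, 0, 0.6], [0, 0, -0.193, 0, 0, 0, 0.6], [0, 0, -0.193, 0, 0, 0, 1], [0, 0, -0.193, 0, 0, 0, 1], [0, 0, -0.193, 0, 0, 0, 1], [0, 0, -0.193, 0, 0, 0, 1]],
])

```text
clock: 1.9
eef_pos: [545.9, 330.7, 10.0]
eef_rot: [3.141, -0.001, 1.592]
wrist_force: [1.9, 1.2, -0.7]
finger_gap: 9.1
finger_force: 60.1
```

Call:
servo_tool([
  [[0, 0, 0.01, 0, 0, 0, 1], [0, 0, 0.03, 0, 0, 0, 1], [0, 0, 0.06, 0, 0, 0, 1], [0, 0, 0.1, 0, 0, 0, 1], [0, 0, 0.15, 0, 0, 0, 1], [0, 0, 0.2, 0, 0, 0, 1], [0, 0, 0.25, 0, 0, 0, 1], [0, 0, 0.29, 0, 0, 0, 1], [0, 0, 0.31, 0, 0, 0, 1], [0, 0, 0.32, 0, 0, 0, 1]],
])

```text
clock: 2.9
eef_pos: [545.9, 330.6, 170.3]
eef_rot: [3.14, -0.001, 1.592]
wrist_force: [0.2, 0.1, -5.5]
finger_gap: 9.6
finger_force: 60.0
```

Run:
```python
from h import *
c=cam("scene"); save(c,"lift.png",(200,40,456,232),3)
t=cam("top"); P=t["P"];Z=P[...,2]
m=(P[...,0]>340)&(P[...,0]<530)&(P[...,1]>245)&(P[...,1]<265)&(Z>100)&(Z<260); q=P[m]
print(len(q),np.polyfit(q[:,0],q[:,2],1), q[:,2].mean())
```

```text
67 [6.15811606e-02 1.56709649e+02] 187.82237897137182
```

View pics/lift.png

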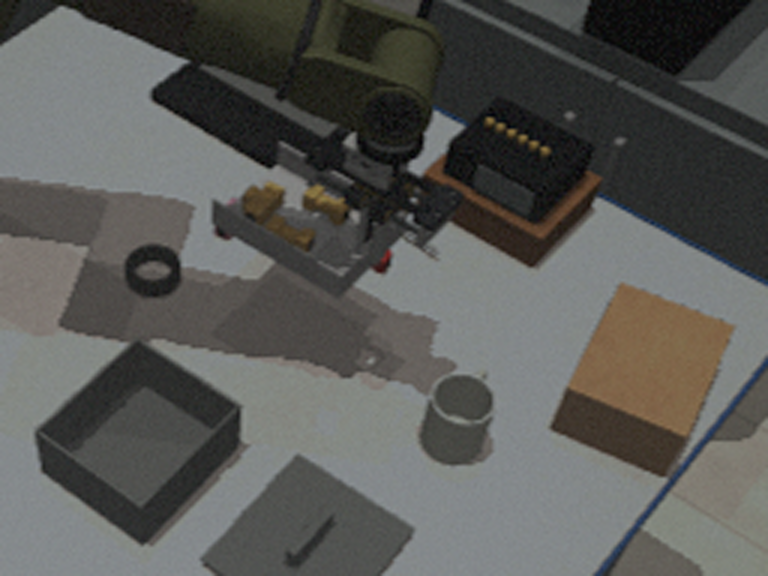

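The picture shows the tray lifted nearly level (about 3.5° of sag) with all three fittings aboard. Next I carry it level to the bin.

Call:
servo_tool([
  [[0.008, -0.018, -0.001, 0, 0, 0, 1], [0.024, -0.055, -0.003, 0, 0, 0, 1], [0.048, -0.11, -0.007, 0, 0, 0, 1], [0.081, -0.183, -0.011, 0, 0, 0, 1], [0.117, -0.265, -0.016, 0, 0, 0, 1], [0.153, -0.348, -0.021, 0, 0, 0, 1], [0.189, -0.43, -0.026, 0, 0, 0, 1], [0.222, -0.504, -0.031, 0, 0, 0, 1], [0.246, -0.558, -0.034, 0, 0, 0, 1], [0.266, -0.604, -0.037, 0, 0, 0, 1]],
])

```text
clock: 4.0
eef_pos: [678.8, 25.8, 148.9]
eef_rot: [-3.14, -0.0, 1.59]
wrist_force: [-0.1, 0.9, -5.4]
finger_gap: 9.4
finger_force: 60.0
```

Call:
servo_tool([
  [[0.012, -0.028, -0.001, 0, 0, 0, 1], [0.02, -0.046, -0.003, 0, 0, 0, 1], [0.02, -0.046, -0.003, 0, 0, 0, 1], [0.02, -0.046, -0.003, 0, 0, 0, 1]],
])

```text
clock: 4.4
eef_pos: [688.5, 6.4, 148.8]
eef_rot: [-3.141, -0.0, 1.592]
wrist_force: [-0.3, 0.4, -5.5]
finger_gap: 9.3
finger_force: 60.0
```

Run:
```python
from h import *
p=np.array(manip.read_state()["eef_pos"])
print(p)
for th,h in [(9,104),(15,94),(21,88),(27,85),(33,83),(39,79),(45,75),(50,72)]:
    t=np.radians(th);c,s=np.cos(t),np.sin(t)
    T=np.array([495+195*c-10*s,5.8+3,h+195*s+10*c])
    print(th,h,np.round((T-p)/500,3),"ry",round(-(th-3.5)/180,3))
```

```text
[688.45305082   6.3733222  148.77234894]
9 104 [-0.005  0.005 -0.009] ry -0.031
15 94 [-0.015  0.005  0.011] ry -0.064
21 88 [-0.03   0.005  0.037] ry -0.097
27 85 [-0.048  0.005  0.067] ry -0.131
33 83 [-0.071  0.005  0.098] ry -0.164
39 79 [-0.096  0.005  0.121] ry -0.197
45 75 [-0.125  0.005  0.142] ry -0.231
50 72 [-0.152  0.005  0.158] ry -0.258
```

Call:
servo_tool([
  [[-0.005, 0.005, -0.009, 0, -0.031, 0, 1], [-0.015, 0.005, 0.011, 0, -0.064, 0, 1], [-0.03, 0.005, 0.037, 0, -0.097, 0, 1], [-0.048, 0.005, 0.067, 0, -0.131, 0, 1], [-0.071, 0.005, 0.098, 0, -0.164, 0, 1], [-0.096, 0.005, 0.121, 0, -0.197, 0, 1], [-0.125, 0.005, 0.142, 0, -0.231, 0, 1], [-0.14, 0.005, 0.15, 0, -0.245, 0, 1], [-0.14, 0.005, 0.15, 0, -0.245, 0, 1], [-0.14, 0.005, 0.15, 0, -0.245, 0, 1]],
])

```text
clock: 5.4
eef_pos: [618.9, 8.8, 224.7]
eef_rot: [2.372, 0.014, 1.587]
wrist_force: [-0.8, 0.1, -2.7]
finger_gap: 9.6
finger_force: 60.0
```

Run:
```python
from h import *
c=cam("scene"); save(c,"tip.png",(150,90,342,234),4)
t=cam("top"); h=cv2.cvtColor(t["frame"],cv2.COLOR_RGB2HSV)
```

```text
(no output)
```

View pics/tip.png

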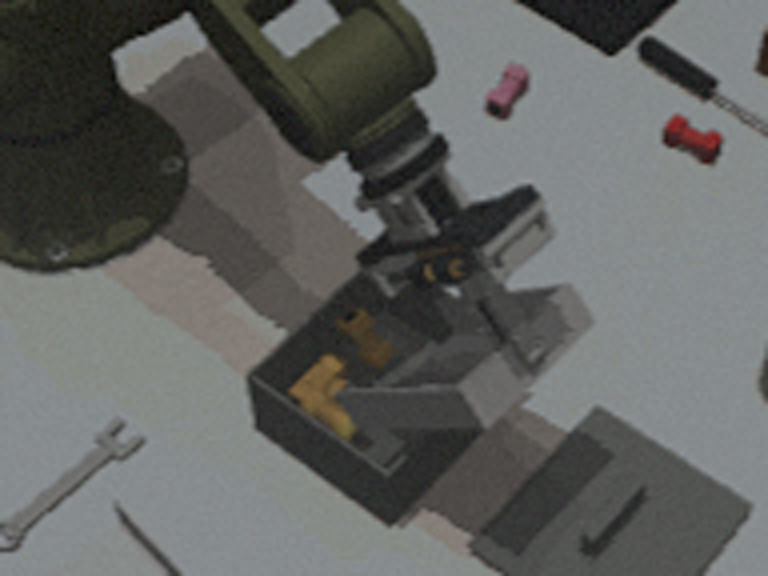

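All three fittings are in the bin, around crop pixel (345,375), and the wrist force of 2.7 N matches the empty tray. Next I level the tray, carry it to the base tray, and check the bin and the tray's tilt.

Call:
servo_tool([
  [[0, 0, 0.05, 0, 0.03, 0, 1], [0, 0, 0.09, 0, 0.075, 0, 1], [-0.03, -0.05, 0.09, 0, 0.12, 0, 1], [-0.05, -0.13, 0.09, 0, 0.165, 0, 1], [-0.07, -0.22, 0.09, 0, 0.21, 0, 1], [-0.1, -0.32, 0.08, 0, 0.245, 0, 1], [-0.12, -0.42, 0.06, 0, 0.245, 0, 1], [-0.14, -0.52, 0.02, 0, 0.245, 0, 1], [-0.15, -0.61, -0.03, 0, 0.245, 0, 1], [-0.154, -0.66, -0.08, 0, 0.245, 0, 1]],
])

```text
clock: 6.5
eef_pos: [541.7, -325.0, 183.7]
eef_rot: [3.141, 0.001, 1.59]
wrist_force: [-0.2, 0.5, -3.1]
finger_gap: 9.7
finger_force: 60.0
```

Call:
servo_tool([
  [[0, -0.02, -0.03, 0, 0, -0.04, 1], [0, -0.022, -0.05, 0, 0, -0.04, 1], [0, -0.022, -0.05, 0, 0, -0.04, 1], [0, -0.022, -0.05, 0, 0, -0.04, 1]],
])

```text
clock: 6.9
eef_pos: [542.5, -332.3, 159.8]
eef_rot: [3.141, 0.0, 1.47]
wrist_force: [0.2, -0.2, -1.9]
finger_gap: 9.5
finger_force: 60.0
```

Run:
```python
from h import *
t=cam("top"); P=t["P"];Z=P[...,2]; s=manip.read_state(); print(s["eef_pos"],s["eef_rot"])
z0=s["eef_pos"][2]
m=(P[...,0]>320)&(P[...,0]<570)&(P[...,1]<-225)&(P[...,1]>-430)&(Z>z0-40)&(Z<z0+50)
q=P[m]; 
for lo,hi in((-280,-225),(-430,-370)):
    w=q[(q[:,1]>lo)&(q[:,1]<hi)]
    if len(w)>5: print(len(w),np.polyfit(w[:,0],w[:,2],1),w.mean(0),np.polyfit(w[:,0],w[:,1],1),w[:,0].min(),w[:,0].max())
f=q[(q[:,2]<z0+15)&(q[:,0]<480)]
A=np.c_[f[:,:2],np.ones(len(f))];print(len(f),np.linalg.lstsq(A,f[:,2],rcond=None)[0])
m=(P[...,0]>370)&(P[...,0]<538)&(P[...,1]<95)&(P[...,1]>-85)
h=cv2.cvtColor(t["frame"],cv2.COLOR_RGB2HSV); b=m&(h[...,1]>90)
print("bin",b.sum(),np.nanpercentile(P[b],[0,5,50,95,100],axis=0).round())
save(t,"stack.png",(200,150,420,280),3.5)
```

```text
[ 542.52211184 -332.33186253  160.25020898] [3.14015038e+00 8.22878607e-04 1.46932462e+00]
96 [ 0.24644713 42.51708203] [ 538.62588793 -266.51464718  175.25988396] [  -0.27961951 -115.90434   ] 516.4734879058865 553.8994987491756
112 [ 0.22771484 95.98745606] [ 368.66411625 -380.95625387  179.93774555] [-1.30612850e-01 -3.32803983e+02] 340.330261276389 411.7501086356539
36 [-2.40263427e-01 -2.48792999e+00 -6.92764365e+02]
bin 295 [[372. -83.   1.]
 [387. -63.   6.]
 [421. -45.  30.]
 [471. -13.  37.]
 [537.  94.  70.]]
```

View pics/stack.png

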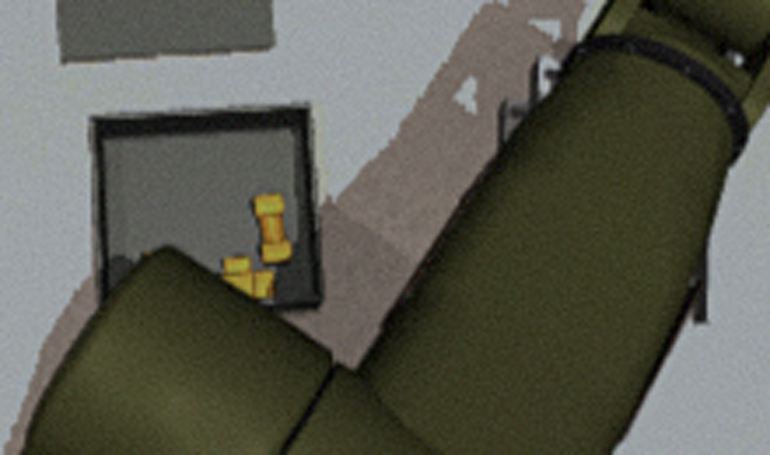

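The top view shows the arm hiding the held tray. In the bin, a coupling (270,230) and the tee (245,280) are visible, and the rest is occluded. I'll check the tray's tilt with the scene camera.

Run:
```python
from h import *
t=cam("scene"); P=t["P"];Z=P[...,2]
save(t,"stack2.png",(120,140,320,300),4)
m=(P[...,0]>320)&(P[...,0]<560)&(P[...,1]<-225)&(P[...,1]>-430)&(Z>125)&(Z<210)
q=P[m]
r=np.array([np.cos(np.radians(-6.11)),np.sin(np.radians(-6.11))])
d=q[:,:2]-np.array([447.5,-321.9]); a=d@r; b=d@[-r[1],r[0]]
f=(abs(b)<60)&(a<55)&(a>-95)&(q[:,2]<178)
for _ in range(4):
    A=np.c_[a[f],b[f],np.ones(f.sum())];s=np.linalg.lstsq(A,q[f,2],rcond=None)[0]
    f&=abs(np.c_[a,b,np.ones(len(a))]@s-q[:,2])<8
print("floor slope along,lateral,z",f.sum(),s)
print(np.percentile(a,[1,99]),np.percentile(b,[1,99]))
h=cv2.cvtColor(t["frame"],cv2.COLOR_RGB2HSV)
B=(P[...,0]>370)&(P[...,0]<538)&(P[...,1]<95)&(P[...,1]>-85)&(h[...,1]>110)&(h[...,0]>10)&(h[...,0]<35)
n,l,st,ce=cv2.connectedComponentsWithStats(B.astype(np.uint8))
for i in range(1,n):
    if st[i,4]>15: print(st[i],np.nanmedian(P[l==i],0).round(),np.nanpercentile(P[l==i][:,2],[5,95]))
```

```text
floor slope along,lateral,z 606 [ 3.55413792e-03 -8.81242103e-03  1.54577572e+02]
[-98.33436584 100.38131449] [-69.76983802  69.404373  ]
[241 169   8   6  24] [417.  41.  63.] [54.05036292 66.83650669]
[223 178  19  24 164] [403. -32.  30.] [22.64376411 35.1136142 ]
```

View pics/stack2.png

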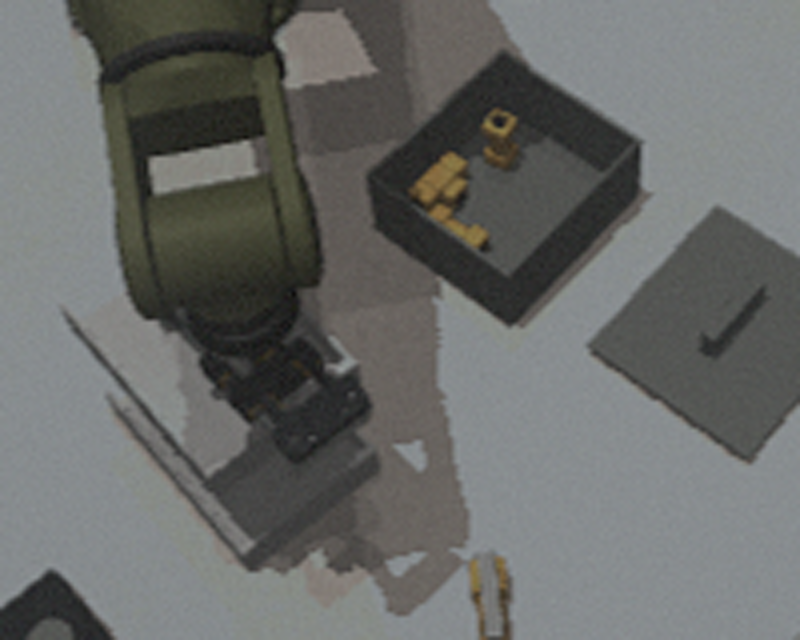

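The held tray is level and within about 1 mm of the base tray's outline. The fittings are in the bin, including one coupling standing 60 mm tall at crop (500,135), which stays below the lid rib. Next I lower the tray and release it.

Call:
servo_tool([
  [[0, 0, -0.06, 0, 0, 0, 1], [0, 0, -0.12, 0, 0, 0, 1], [0, 0, -0.17, 0, 0, 0, 1], [0, 0, -0.2, 0, 0, 0, 1], [0, 0, -0.214, 0, 0, 0, 1], [0, 0, -0.22, 0, 0, 0, 1], [0, 0, -0.221, 0, 0, 0, 1], [0, 0, -0.221, 0, 0, 0, 1]],
])

```text
clock: 7.8
eef_pos: [542.3, -333.2, 50.0]
eef_rot: [3.14, 0.001, 1.466]
wrist_force: [-1.6, 2.0, 4.8]
finger_gap: 9.8
finger_force: 60.0
```

Call:
servo_tool([
  [[0, 0, 0, 0, 0, 0, 0.6], [0, 0, 0, 0, 0, 0, 0.6], [0, 0, 0, 0, 0, 0, 0.6], [0, 0, 0.05, 0, 0, 0, 0.6], [0, 0, 0.13, 0, 0, 0, 0.6], [0, 0, 0.21, 0, 0, 0, 0.6], [0.06, 0.08, 0.25, 0, 0, 0.04, 0.5], [0.12, 0.17, 0.25, 0, 0, 0.04, 0.5], [0.18, 0.26, 0.25, 0, 0, 0.04, 0.5], [0.22, 0.34, 0.25, 0, 0, 0.04, 0.5]],
])

```text
clock: 8.8
eef_pos: [649.7, -167.2, 173.6]
eef_rot: [3.141, 0.0, 1.591]
wrist_force: [-0.6, -0.8, -0.1]
finger_gap: 47.0
finger_force: 0.0
```

Run:
```python
from h import *
s=manip.read_state(); print(s["eef_pos"],s["eef_rot"],s["finger_gap"])
t=cam("top"); P=t["P"]; Z=P[...,2]
def box(n,x0,x1,y0,y1,lo,hi):
    q=P[(P[...,0]>x0)&(P[...,0]<x1)&(P[...,1]>y0)&(P[...,1]<y1)&(Z>lo)&(Z<hi)]
    if len(q)<20: print(n,len(q));return
    r=cv2.minAreaRect(q[:,:2].astype(np.float32)); print(n,len(q),np.round(r[0],1),np.round(r[1],1),round(r[2],2),np.percentile(q[:,2],[5,50,95]).round(1))
box("stack",310,580,-430,-220,65,95)
box("bin",350,560,-110,120,80,105)
box("handle",660,730,-20,100,38,60)
box("lid",590,800,-80,160,10,23)
save(t,"s3.png",(250,130,420,270),4)
```

```text
[ 649.65554046 -167.16430324  173.6214025 ] [3.14111406e+00 2.48755479e-04 1.59137905e+00] 47.007679403720694
stack 521 [ 447.1 -323. ] [142.3 201.2] 83.98 [67.2 79.  84.6]
bin 215 [455.3  30.2] [143.8 173.9] 88.97 [82.4 89.9 94. ]
handle 127 [694.1  41. ] [15.6 79. ] 2.21 [40.9 47.8 53.1]
lid 2914 [694.5  41.6] [177.7 196. ] 2.32 [12.  16.7 21.2]
```

The tray is stacked to within about 1 mm. Next is the lid handle.

Call:
servo_tool([
  [[0.02, 0.08, 0, 0, 0, 0.003, 0.5], [0.04, 0.17, 0, 0, 0, 0.003, 0.5], [0.06, 0.26, -0.02, 0, 0, 0.003, 0.5], [0.08, 0.34, -0.06, 0, 0, 0.003, 0.5], [0.084, 0.39, -0.1, 0, 0, 0.003, 0.5], [0.084, 0.407, -0.13, 0, 0, 0.003, 0.5], [0.084, 0.407, -0.14, 0, 0, 0.003, 0.5], [0.084, 0.407, -0.14, 0, 0, 0.003, 0.5]],
])

```text
clock: 9.65
eef_pos: [690.5, 33.5, 103.1]
eef_rot: [-3.141, 0.0, 1.6]
wrist_force: [0.5, -0.6, 0.4]
finger_gap: 46.9
finger_force: 0.0
```

Run:
```python
from h import *
s=manip.read_state(); print(s["eef_pos"],s["eef_rot"])
t=cam("scene"); P=t["P"]; Z=P[...,2]
q=P[(P[...,0]>350)&(P[...,0]<560)&(P[...,1]>-110)&(P[...,1]<120)&(Z>83)&(Z<98)]
r=cv2.minAreaRect(q[:,:2].astype(np.float32)); print(len(q),r,np.median(q[:,2]))
o=np.load("scene0.npz")["P"]; q=o[(o[...,0]>350)&(o[...,0]<560)&(o[...,1]>-110)&(o[...,1]<120)&(o[...,2]>83)&(o[...,2]<98)]
print("initially",len(q),cv2.minAreaRect(q[:,:2].astype(np.float32)))
```

```text
[690.52678492  33.53432053 103.0787291 ] [-3.14081425e+00  1.68722703e-04  1.60041117e+00]
342 ((453.1130676269531, 6.222023010253906), (173.8459014892578, 193.32513427734375), 1.737931489944458) 88.69519116461345
initially 345 ((453.6777038574219, 5.6779632568359375), (173.17892456054688, 192.69015502929688), 2.158524751663208)
```

Call:
servo_tool([
  [[0.007, 0.015, -0.05, 0, 0, 0, 0.5], [0.007, 0.015, -0.11, 0, 0, 0, 0.5], [0.007, 0.015, -0.15, 0, 0, 0, 0.5], [0.007, 0.015, -0.158, 0, 0, 0, 0.5], [0.007, 0.015, -0.158, 0, 0, 0, 1], [0.007, 0.015, -0.158, 0, 0, 0, 1], [0.007, 0.015, -0.158, 0, 0, 0, 1], [0.007, 0.015, -0.158, 0, 0, 0, 1]],
])

```text
clock: 10.5
eef_pos: [694.7, 42.2, 25.6]
eef_rot: [3.14, 0.0, 1.601]
wrist_force: [-0.4, -0.0, 0.4]
finger_gap: 17.9
finger_force: 0.0
```

Call:
servo_tool([
  [[0, 0, 0.02, 0, 0, 0, 1], [0, 0, 0.06, 0, 0, 0, 1], [0, 0, 0.12, 0, 0, 0, 1], [0, 0, 0.19, 0, 0, 0, 1], [0, 0, 0.26, 0, 0, 0, 1], [-0.05, 0, 0.3, 0, 0, 0, 1], [-0.12, -0.02, 0.32, 0, 0, 0, 1], [-0.2, -0.04, 0.32, 0, 0, 0, 1], [-0.28, -0.06, 0.32, 0, 0, 0, 1], [-0.36, -0.07, 0.32, 0, 0, 0, 1]],
])

```text
clock: 11.5
eef_pos: [512.3, 6.8, 185.0]
eef_rot: [3.141, 0.0, 1.601]
wrist_force: [0.3, -0.4, -2.8]
finger_gap: 13.5
finger_force: 60.0
```

Call:
servo_tool([
  [[-0.07, 0, 0, 0, 0, 0, 1], [-0.11, 0, -0.02, 0, 0, 0, 1], [-0.12, 0, -0.04, 0, 0, 0, 1], [-0.12, 0, -0.06, 0, 0, 0, 1], [-0.12, 0, -0.06, 0, 0, 0, 1]],
])

```text
clock: 12.0
eef_pos: [454.4, 7.4, 153.3]
eef_rot: [-3.14, -0.0, 1.601]
wrist_force: [-0.0, 0.5, -2.3]
finger_gap: 13.6
finger_force: 60.0
```

Run:
```python
from h import *
s=manip.read_state(); print(s["eef_pos"],s["eef_rot"],s["finger_gap"])
t=cam("scene"); P=t["P"]; Z=P[...,2]
m=(P[...,0]>340)&(P[...,0]<570)&(P[...,1]>-120)&(P[...,1]<130)
q=P[m&(Z>115)&(Z<190)]
f=np.ones(len(q),bool)
for _ in range(8):
    A=np.c_[q[:,:2],np.ones(len(q))]; c=np.linalg.lstsq(A[f],q[f,2],rcond=None)[0]; f=abs(A@c-q[:,2])<6
print("lid",f.sum(),c,A[f].mean(0)@c,cv2.minAreaRect(q[f][:,:2].astype(np.float32)))
save(t,"lid.png",(150,110,350,260),4)
```

```text
[454.39132247   7.37782712 153.31836994] [-3.13984898e+00 -1.73279827e-04  1.60131118e+00] 13.611602924409018
lid 1638 [-2.59333010e-03 -1.83004371e-05  1.42265270e+02] 141.05624978093877 ((452.1741943359375, 7.2539825439453125), (178.4049530029297, 198.0431671142578), 1.95637047290802)
```

View pics/lid.png

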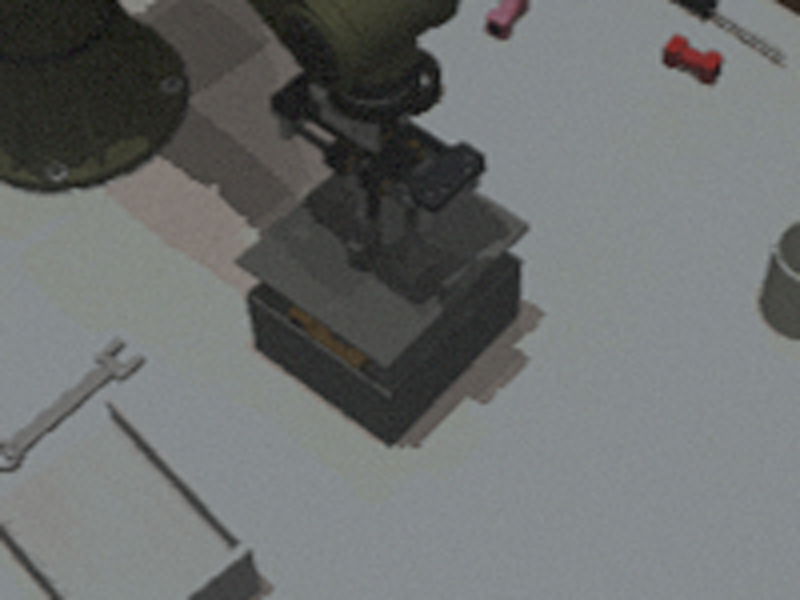

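The lid is level over the bin and within about 1.3 mm of centred, so I'll lower it 45 mm.

Call:
servo_tool([
  [[0.002, -0.003, -0.03, 0, 0, 0, 1], [0.002, -0.003, -0.05, 0, 0, 0, 1], [0.002, -0.003, -0.065, 0, 0, 0, 1], [0.002, -0.003, -0.078, 0, 0, 0, 1], [0.002, -0.003, -0.086, 0, 0, 0, 1], [0.002, -0.003, -0.09, 0, 0, 0, 1], [0.002, -0.003, -0.09, 0, 0, 0, 1]],
])

```text
clock: 12.75
eef_pos: [455.2, 5.9, 109.4]
eef_rot: [-3.141, -0.0, 1.601]
wrist_force: [0.6, -0.0, -3.1]
finger_gap: 13.7
finger_force: 60.0
```

Call:
servo_tool([
  [[0, 0, -0.002, 0, 0, 0, 1], [0, 0, -0.003, 0, 0, 0, 1], [0, 0, -0.003, 0, 0, 0, 0.5], [0, 0, -0.003, 0, 0, 0, 0.5], [0, 0, -0.003, 0, 0, 0, 0.5], [0, 0, 0.03, 0, 0, 0, 0.5], [0, 0, 0.1, 0, 0, 0, 0.5], [0, 0, 0.19, 0, 0, 0, 0.5], [-0.05, 0.08, 0.25, 0, 0, 0, 0.5], [-0.1, 0.17, 0.25, 0, 0, 0, 0.5]],
])

```text
clock: 13.75
eef_pos: [409.1, 85.4, 237.2]
eef_rot: [3.136, -0.0, 1.598]
wrist_force: [1.1, 0.8, -1.1]
finger_gap: 46.9
finger_force: 0.0
```

Call:
servo_tool([
  [[0, 0.1, 0.02, 0, 0, 0, 0.5], [0, 0.2, 0.02, 0, 0, 0, 0.5], [0, 0.3, 0.02, 0, 0, 0, 0.5], [0, 0.4, 0.02, 0, 0, 0, 0.5], [0, 0.4, 0.02, 0, 0, 0, 0.5], [0, 0.4, 0.02, 0, 0, 0, 0.5]],
])

```text
clock: 14.35
eef_pos: [408.0, 285.7, 243.6]
eef_rot: [-3.141, 0.001, 1.603]
wrist_force: [-0.3, -0.9, 0.2]
finger_gap: 47.2
finger_force: 0.0
```

Run:
```python
from h import *
for n in("scene","top"):
    t=cam(n); P=t["P"]; Z=P[...,2]
    def rect(x0,x1,y0,y1,lo,hi):
        q=P[(P[...,0]>x0)&(P[...,0]<x1)&(P[...,1]>y0)&(P[...,1]<y1)&(Z>lo)&(Z<hi)]
        return len(q),np.round(np.hstack(cv2.minAreaRect(q[:,:2].astype(np.float32))),1),np.median(q[:,2]).round(1),np.round(np.linalg.lstsq(np.c_[q[:,:2],np.ones(len(q))],q[:,2],rcond=None)[0],4)
    print(n,"lid",rect(340,570,-120,130,86,106)); print("stack",rect(310,580,-430,-220,72,90))
    if n=="scene": save(t,"end.png",None,1.5)
```

```text
scene lid (2044, array([454.1,   6.7, 180.7, 199.9,   1.3]), np.float64(96.7), array([-2.00000e-04, -6.00000e-04,  9.66892e+01]))
stack (339, array([ 447.1, -321.9,  140.7,  203.8,   84.2]), np.float64(80.0), array([-3.50000e-03, -5.90000e-03,  7.94414e+01]))
top lid (3745, array([455.1,   5.6, 176.9, 196.2,   1.6]), np.float64(96.6), array([ 2.00000e-04, -9.00000e-04,  9.64561e+01]))
stack (436, array([ 447.5, -322.9,  142.3,  201.5,   83.7]), np.float64(80.3), array([ 7.30000e-03, -2.00000e-04,  7.64505e+01]))
```

View pics/end.png

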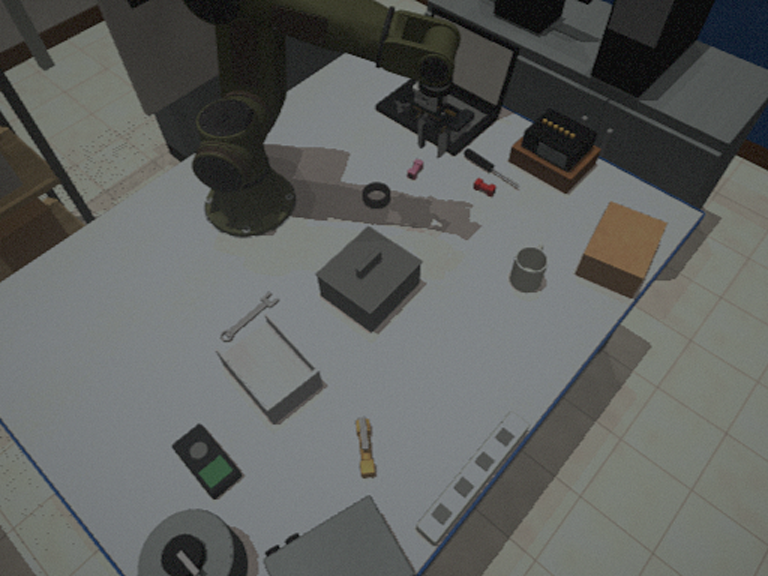

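The lid (370,265) is seated level with its plate top at 96.6 mm, the trays (270,370) are stacked, and the bystanders are where they were.

```bash
python3 -c "
from cell import manip
print(manip.sign_off())"
```

```text
the job is handed in; nothing more can be done
None
```

I tipped all three fittings into the bin, stacked the emptied tray to within about 1 mm on the other tray, seated the lid level, and handed the job in after about 14.5 s of the 58 s; the hand-in returned no verdict.

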